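# Shut and lock the storage drum

### The arm

A 6-joint arm with a two-finger parallel gripper is mounted at the origin on a cart in front of the work surface, level with it; the furniture and walls round the work are solid. World frame = base frame: x ahead of the robot, y to its left, z up, the work surface at z = 0. Lengths are in m, angles in rad, forces in N, time in s.
With the tool pointing down it reaches from about 0.4 to 0.825 m from the base axis. Payload 7 kg.
Tool frame: the origin (TCP) lies between the finger pads; the fingertips stand 19 mm ahead of it and the grasp point (between the pads) is the TCP; z points along the fingers, y is the line along which they close (so a half turn about z gives the same grasp; the last joint's range is limited). The gripper opens to 88 mm and grips with 3 to 60 N. Pads are 19 mm wide; open, the fingers measure 130 mm over their backs; the gripper's body (78 mm by 193 mm) begins 47 mm behind the grasp point.
Start: joints at [1.548, 0.359, 0.012, 0, -1.224, -0.288], TCP at [0.206, 0.643, 0.246] pointing down, gripper open.
Joint ranges: [-3.07, 3.07], [-1.43, 2.12], [-1.02, 1.25], [-3.03, 1.67], [-3.05, -0], [-3.03, 3.03]. Speed limits (rad/s): [2.39, 2.39, 3.01, 3.14, 3.14, 3.14].

### API

Orientations are given as a 3x3 rotation matrix whose columns are the frame's x, y, z axes.
In Python, from plant import telemetry, vision, arm, finder gives the robot as it stands.
- The arm moves only by the tool send_rows, never from a script. Its argument "commands" is a list of rows, each an object of numbers: "dx", "dy", "dz": the shift along the tool's x, y, z normalised to -1 to 1, where 1 is 0.4 m; "wx", "wy", "wz": the turn, a rotation vector about the tool's x, y, z normalised to -1 to 1, where 1 is pi/2 rad; "claw": the opening, from -1 (shut) to 1 (fully open), so that 0 is half open. A call has 1 to 5 rows; each row is the pose to reach, as a shift and turn from the pose commanded when the call began, along the tool's axes at that moment; what a row does not reach only later rows make up. A row lasts 1/12 s, in which the tool goes at most 41.7 mm and 7.16 degrees, less where a joint would pass 70% of its speed; a pose out of reach is approached as far as the arm can. A call with a number of a shift or a turn outside -1 to 1 is refused whole. A call with a gripper value outside its range is refused whole. The fingers move at their own pace and stop on an object; "force" is the grip in N (left out, the last holds). Time passes only in rows, so rows that repeat a pose let the fingers close. It gives the time, the measured TCP pose, the force, the opening and the grip force at its end, in the units of the state.
- telemetry.get_obs(): the state, without advancing time (a new reading comes with each control period).
- vision.camera(name): name is "side" or "top" or "wrist"; returns a dict with "img" (384x512x3 uint8, red, green, blue), "z_map" (384x512 float32, m along the optical axis (not along the pixel's ray), 0 where there is no reading), "K" (3x3 intrinsics, pixels), "xyz" and "orientation" of the camera in the world. Camera axes: x right, y up, looking along -z (the intrinsics and any distortion apply to the point x, -y, -z); pixel columns grow to the right and rows downward; lengths in m; the calibration is good to about 2 mm. A picture is of the moment at which its call begins.
- arm.sign_off(): hands the job in; it is judged then, once.
Trained networks look in a picture, given as the dict that the camera call returned (one of the last four; its "shot" number tells which), for a name from the list of things; names that differ only in an ending like _2 or _b are one class to them, and where a whole thing is asked for, a point or a joint stands for the part that bears it (a point fixed in the world has none). Each returns a list of dicts, best first, with "score" (0 to 1); they miss things now and then, are a little off and sometimes report something else, mostly with a low value. They report only what shows in the picture. A call takes as long as a camera call.
- finder.boxes_of(query, picture): "at" ([column, row] in pixels, amid what is visible of it).
- finder.outline_of(query, picture): "region" (384x512 bool, what is visible of it) and "at" ([column, row] in pixels, amid what is visible of it).
- finder.spot_point(query, picture): "at" ([column, row] in pixels: a listed point, or the origin of a listed thing).
The state is a dict: "clock": time; "joint_positions": joint angles; "joint_velocities": joint speeds; "joint_efforts": joint torques, N m; "tool_pos": TCP position; "orientation": TCP orientation; "force": force on the tool from outside, world axes, zero at the start; "wrist_torque": the same for the moment, N m; "gripper_width": finger opening in m; "grasp_force": force on a finger pad.
Only numpy, scipy, OpenCV 4.12 (cv2) and the standard library are available. Lean on these libraries where they do the work, as an engineer would, in place of code of your own. Each camera call takes 0.05 s, during which the arm holds its last target. There are 200 camera calls.

### The job

Close up the white storage drum: push its hinged lid fully shut, then turn the grey lock collar clockwise (seen from above) by its lever until the lever stands over the middle of the one broad rib on the drum, which is the locked mark; it can be turned too far, so stop there or bring it back. Leave the other things on the worktop where they are.

Things in the scene. Friction and masses are not known exactly. Their poses are not given: they have to be found in the camera images.
- drum: White open-topped round drum, 148 mm outer diameter, rim 112 mm high, fixed to the worktop. Origin: centre of its underside; z up; its x axis points from the axis to the lid hinge at the back. Round its rim runs a captive grey collar (174 mm outer diameter, 88 to 112 mm above the worktop, three small hooks on top reaching up to 127 mm).
- locked_mark (a point): Outer top end of the locked mark: one broad dark rib (14 mm wide, 27 to 77 mm high) on the drum's wall below the collar, sticking out to 102 mm from the drum axis; fixed on the drum at 154 deg counter-clockwise from the drum's x axis, seen from above.
- open_mark (a point): Outer top end of the open mark, between two thin dark ribs (4 mm each, 14 mm apart), else as high and long as the locked mark, and 1.20 rad counter-clockwise from it.
- lever (a point): Centre of the collar's lever: a radial upright plate, 42 mm long (85 to 127 mm from the drum axis), 16 mm thick along the turn, 88 to 144 mm above the worktop, with a thin dark line along its top. It can be pushed on either flat side. 106 mm from the axis, 116 mm high; its azimuth about the drum axis is that of the locked mark when locked.
- collar (a joint): Turn of the collar about the drum's vertical axis, rad, growing clockwise seen from above. 0: lever over the open mark; 1.20: lever over the locked mark (its azimuth equals the mark's). It runs on to a stop at 1.60 and back to -0.15. Moves with friction (0.35 N m, about 3.5 N at the lever) and stays where it is left.
- lid (a joint): Opening of the lid, rad: 0 shut (lying on the rim), growing as it opens (1.2 at most). The stiff hinge (0.28 N m) holds it wherever it is left; pressing down on the front part of the lid shuts it.
- lid_hinge (a point): Centre of the lid's hinge pin, horizontal along the drum's y axis, 101 mm behind the drum axis, 117 mm high.
- lid_tip (a point): Front edge of the lid's upper face, 171 mm from the hinge pin. The lid is an aluminium disc, 140 mm diameter, 10 mm thick (its mid-plane holds the pin), upper face 122 mm high when shut, with a flat grey button 44 mm wide and 9 mm high at its centre.
- spice_jar: Spice jar, 44 mm diameter, 105 mm high, loose, standing close behind the drum on its left. Origin: centre of its underside. Bystander.
- red_mug: Red mug, 90 mm wide, 122 mm over its handle, 87 mm high, loose, standing to the right of the drum. Origin: centre of its underside. Bystander.
- salt_shaker: Salt shaker, 44 mm diameter, 90 mm high, loose, standing near the front edge. Origin: centre of its underside. Bystander.

How it is judged:
On the way, in this order (a step that is already met when the one before it is completed fails the run):
1. the lid is fully shut (value of joint lid below 0.06 rad), for 0.2 s.
2. with the lid shut, the collar's lever is over the locked mark (value of joint lid below 0.06 rad and value of joint collar between 1.11 and 1.29 rad), for 0.2 s.
At the end, for the whole second after the job is handed in: The lid is shut (within 0.06 rad) and the collar rests with its lever over the locked mark (1.20 within 0.09 rad, about 9 mm at the lever) (all of step 2 and velocity of joint collar between -0.05 and 0.05 rad/s); the robot touches nothing.
It fails at once if the spice jar is shoved or knocked over (moved more than 40 mm) (distance of spice_jar from where it was at the start of the episode above 0.04 m).
It fails at once if the red mug is shoved or knocked over (moved more than 40 mm) (distance of red_mug from where it was at the start of the episode above 0.04 m).
It fails at once if the salt shaker is shoved or knocked over (moved more than 40 mm) (distance of salt_shaker from where it was at the start of the episode above 0.04 m).
It also fails if it takes over 48 s, if anything falls off the work surface, if the arm or the gripper's body presses on something with over 40 N, if the wrist force passes 120 N, or if a joint passes its speed limit or range.

## Working session

There is one attempt and no reset: what is moved stays moved. The work goes in short steps, Python scripts to look and compute and a tool call to move; the robot and the scene stay as the last step left them, time stands still between calls to the robot, and variables do not carry over. Pictures are saved under pics/ and viewed, at most 10 in all, crops included, and the job is handed in when it is done.

Besides the shell and the picture viewer there is one more tool, called as name([rows], argument=value, ...), one row to a line, values as JSON. send_rows: Moves the arm, as the interface text tells. Its arguments: {"type":"object","properties":{"commands":{"type":"array","items":{"type":"object","properties":{"dx":{"type":"number"},"dy":{"type":"number"},"dz":{"type":"number"},"wx":{"type":"number"},"wy":{"type":"number"},"wz":{"type":"number"},"claw":{"type":"number"}}}},"force":{"type":"number"}},"required":["commands"]}

```bash
mkdir -p pics
cat > h.py <<'E'
import numpy as np, cv2
from plant import telemetry, vision, arm, finder
def world(p,at,d=None):
    c,r=at
    if d is None:
        w=p["z_map"][max(0,int(r)-2):int(r)+3,max(0,int(c)-2):int(c)+3]; w=w[w>0]; d=np.median(w) if w.size else np.nan
    K=p["K"]; v=np.array([(c-K[0,2])/K[0,0]*d,-(r-K[1,2])/K[1,1]*d,-d])
    return np.array(p["orientation"])@v+np.array(p["xyz"])
def on_z(p,at,z):
    a=np.array(p["xyz"]); b=world(p,at,1.0); return a+(b-a)*(z-a[2])/(b[2]-a[2])
def cloud(p):
    d=p["z_map"]; r,c=np.mgrid[:384,:512]; K=p["K"]
    v=np.stack([(c-K[0,2])/K[0,0]*d,-(r-K[1,2])/K[1,1]*d,-d],-1)
    return v@np.array(p["orientation"]).T+np.array(p["xyz"])
E
python3 - <<'E'
from h import *
np.set_printoptions(precision=3,suppress=True)
ims=[]
for n in ["top","side"]:
    p=vision.camera(n); ims.append(p["img"]); print(n,p["xyz"],[k for k in p])
    for q in ["drum","locked_mark","open_mark","lever","lid_hinge","lid_tip","spice_jar","red_mug","salt_shaker"]:
        for o in finder.spot_point(q,p)[:2]:
            print(q,round(o["score"],2),np.round(o["at"]),world(p,o["at"]))
cv2.imwrite("pics/a.png",cv2.cvtColor(ims[0],cv2.COLOR_RGB2BGR))
cv2.imwrite("pics/b.png",cv2.cvtColor(ims[1],cv2.COLOR_RGB2BGR))
o=telemetry.get_obs();print(o)
E
```

```text
top [0.37  0.012 1.529] ['img', 'z_map', 'K', 'xyz', 'orientation', 'shot']
drum 0.91 [236. 181.] [0.536 0.055 0.008]
locked_mark 0.97 [214. 205.] [0.459 0.117 0.064]
locked_mark 0.4 [238. 182.] [0.535 0.051 0.007]
open_mark 0.89 [253. 209.] [0.446 0.001 0.142]
lever 0.83 [249. 210.] [0.444 0.012 0.143]
lid_hinge 0.62 [243. 139.] [0.669 0.037 0.003]
lid_tip 0.77 [233. 176.] [0.526 0.056 0.233]
spice_jar 0.58 [247. 210.] [0.449 0.019 0.001]
spice_jar 0.52 [200. 149.] [0.617 0.159 0.102]
red_mug 0.88 [336. 175.] [ 0.567 -0.252  0.006]
red_mug 0.7 [248. 209.] [0.448 0.017 0.112]
salt_shaker 0.63 [244. 139.] [0.67  0.035 0.002]
salt_shaker 0.48 [255. 208.] [ 0.458 -0.006 -0.001]
side [0.571 0.957 1.118] ['img', 'z_map', 'K', 'xyz', 'orientation', 'shot']
drum 0.79 [246. 228.] [0.532 0.137 0.11 ]
drum 0.75 [244. 169.] [0.526 0.031 0.229]
locked_mark 0.58 [276. 225.] [0.438 0.047 0.001]
open_mark 0.89 [270. 199.] [0.454 0.036 0.11 ]
lever 0.62 [274. 188.] [0.44  0.014 0.128]
lid_hinge 0.8 [205. 194.] [ 0.65  -0.103  0.002]
lid_hinge 0.47 [243. 227.] [0.54  0.135 0.111]
lid_tip 0.63 [245. 171.] [0.524 0.042 0.234]
spice_jar 0.9 [211. 264.] [0.635 0.188 0.025]
red_mug 0.72 [229. 163.] [ 0.565 -0.192  0.05 ]
salt_shaker 0.69 [331. 283.] [0.317 0.283 0.026]
{'clock': 1.0, 'joint_positions': array([ 1.548,  0.359,  0.012,  0.   , -1.224, -0.288]), 'joint_velocities': array([-0.   , -0.001,  0.003, -0.001,  0.001, -0.   ]), 'joint_efforts': array([ -0.   , -58.239,  29.33 ,   7.003,   0.012,  -0.   ]), 'tool_pos': array([0.206, 0.643, 0.246]), 'orientation': array([[ 0.952, -0.306,  0.   ],
       [-0.306, -0.952, -0.   ],
       [ 0.   , -0.   , -1.   ]]), 'force': array([-0.153, -0.262, -0.211]), 'wrist_torque': array([-0.017,  0.044, -0.064]), 'grasp_force': 0.0, 'gripper_width': 0.08730193309023417}
```

View pics/a.png

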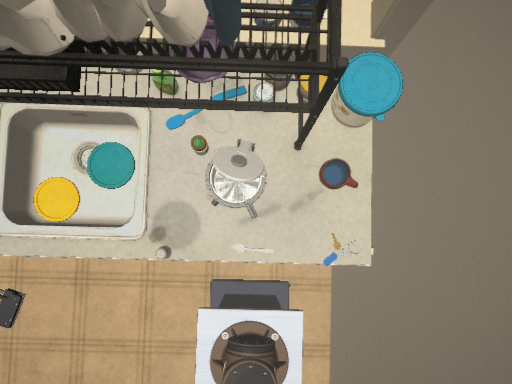

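View pics/b.png

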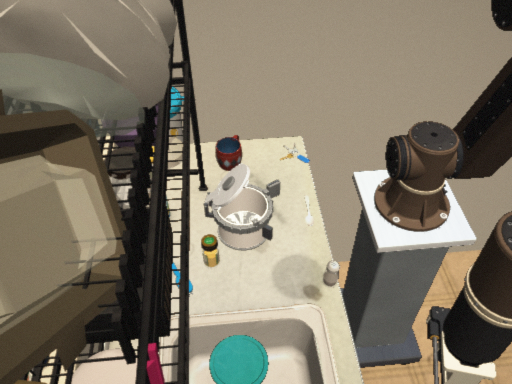

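The top view shows the drum at about (236,181) with its lid half open and the hinge at (243,146). The lever is at (250,211), lower right, the locked mark is near (214,205), and the jar is at (200,145). A dish rack stands behind. Next I'll fit the geometry from depth.

Run:
```python
from h import *
from scipy.optimize import least_squares
np.set_printoptions(precision=3,suppress=True)
for n in ["top","side"]:
    p=vision.camera(n); X=cloud(p)
    d=np.hypot(X[...,0]-.535,X[...,1]-.05)
    m=(abs(X[...,2]-.111)<.007)&(d<.12)&(d>.06); P=X[m]
    f=least_squares(lambda a:np.hypot(P[:,0]-a[0],P[:,1]-a[1])-a[2],[.535,.05,.08],loss="soft_l1",f_scale=.004).x
    print(n,"collar",f,m.sum())
    c=f[:2]; d=np.hypot(*np.moveaxis(X[...,:2]-c,-1,0))
    m=(X[...,2]>.132)&(X[...,2]<.152)&(d>.085)&(d<.135)&(X[...,0]<c[0]); P=X[m]
    v=P.mean(0)-np.r_[c,0]; print("lever",P.mean(0),m.sum(),np.degrees(np.arctan2(v[1],v[0])),np.hypot(*v[:2]))
    m=(X[...,2]>.135)&(d<.13)&(X[...,0]>c[0]-.06); P=X[m]; print("lid",m.sum(),P.min(0),P.max(0))
    P=P[:]; A=np.c_[P[:,:2],np.ones(len(P))]; 
    for _ in range(5):
        s=np.linalg.lstsq(A,P[:,2],rcond=None)[0]; k=abs(A@s-P[:,2])<.006; A,P=A[k],P[k]
    print("plane",s,"angle",np.arctan(np.hypot(*s[:2])),"hinge dir deg",np.degrees(np.arctan2(-s[1],-s[0])),P.mean(0),len(P))
    i=np.argmax(P[:,2]); print("tip",P[i])
    for q,z in [("locked_mark",.077),("open_mark",.077)]:
        for o in finder.spot_point(q,p)[:2]:
            w=on_z(p,o["at"],z); v=w[:2]-c; print(q,round(o["score"],2),np.round(o["at"]),w,np.degrees(np.arctan2(v[1],v[0])),np.hypot(*v))
    for q in ["spice_jar","red_mug","salt_shaker"]:
        for o in finder.outline_of(q,p)[:1]:
            print(q,round(o["score"],2),np.median(X[o["region"]],0),X[o["region"]].min(0),X[o["region"]].max(0))
    # rack
    m=(X[...,2]>.2)&(X[...,0]>.55)&(X[...,0]<.9)&(X[...,1]>-.3)&(X[...,1]<.4); m&=~((d<.13)&(X[...,2]<.3)); P=X[m]
    print("rack xmin",np.percentile(P[:,0],[0.1,1,5]),"z",np.percentile(P[:,2],[1,50,99]))
    s=cv2.resize(p["img"][120:240,170:330] if n=="top" else p["img"][130:290,160:360],None,fx=4 if n=="top" else 3.5,fy=4 if n=="top" else 3.5,interpolation=cv2.INTER_CUBIC)
    cv2.imwrite(f"pics/c_{n}.png",cv2.cvtColor(s,cv2.COLOR_RGB2BGR))
```

```text
top collar [0.541 0.054 0.081] 547
lever [0.443 0.006 0.143] 83 -154.03183042591152 0.10832162129513669
lid 3280 [ 0.513 -0.027  0.135] [0.671 0.131 0.858]
plane [ 1.448  0.184 -0.609] angle 0.9702675976303385 hinge dir deg -172.7447398750199 [0.556 0.05  0.205] 38
tip [0.557 0.109 0.221]
open_mark 0.62 [252. 210.] [0.447 0.004 0.077] -151.86800240764472 0.10653118696359092
spice_jar 0.75 [0.63  0.163 0.102] [0.37  0.012 0.008] [0.655 0.186 1.529]
salt_shaker 0.73 [0.316 0.257 0.081] [0.296 0.242 0.032] [0.334 0.28  0.094]
rack xmin [0.628 0.637 0.649] z [0.226 0.723 0.864]
side collar [0.538 0.057 0.08 ] 719
lever [0.445 0.011 0.142] 91 -153.5107297025724 0.1044281902699979
lid 1228 [ 0.513 -0.027  0.135] [0.661 0.119 0.728]
plane [ 1.157  0.056 -0.442] angle 0.8588280818856184 hinge dir deg -177.21919637510624 [0.558 0.055 0.207] 47
tip [0.561 0.096 0.216]
locked_mark 0.64 [271. 225.] [0.458 0.106 0.077] 148.37354553104313 0.09361967189056845
open_mark 0.85 [272. 200.] [0.447 0.013 0.077] -154.36944692192722 0.10091871992691187
red_mug 0.8 [ 0.564 -0.219  0.06 ] [ 0.521 -0.303  0.003] [0.608 0.957 1.118]
salt_shaker 0.61 [0.319 0.276 0.054] [ 0.296  0.252 -0.   ] [0.571 0.957 1.118]
rack xmin [0.626 0.628 0.636] z [0.216 0.476 0.851]
```

View pics/c_top.png

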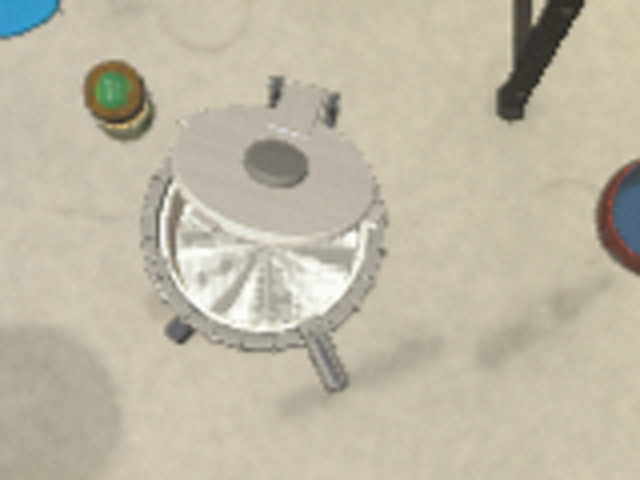

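View pics/c_side.png

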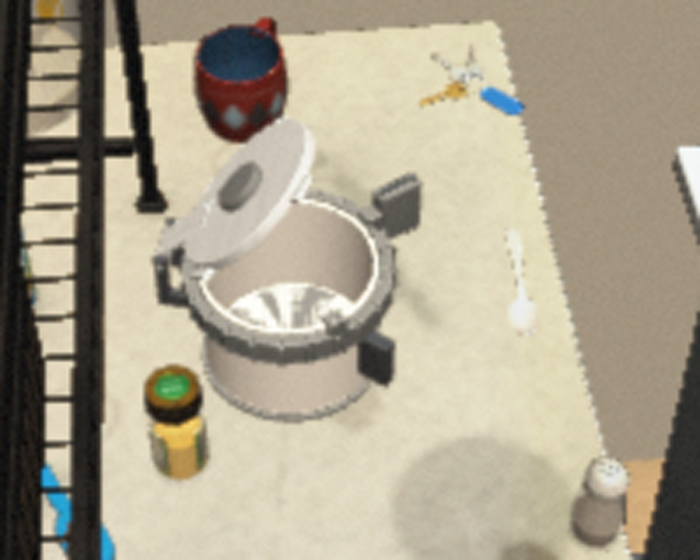

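The crops show the lid open about 40° with the hinge up and slightly right at full-image (246,146). The locked rib is at about (214,202) and the lever at about (252,210). The red mug is well clear. Next I'll work out the azimuths more accurately.

Run:
```python
from h import *
np.set_printoptions(precision=3,suppress=True)
c=np.array([.540,.055])
def az(w): v=w[:2]-c; return np.degrees(np.arctan2(v[1],v[0])),np.hypot(*v)
for n in ["top","side"]:
    p=vision.camera(n); X=cloud(p)
    d=np.hypot(X[...,0]-c[0],X[...,1]-c[1])
    g=p["img"].max(-1)
    m=(X[...,2]>.05)&(X[...,2]<.085)&(d>.09)&(d<.11)&(X[...,0]<c[0])&(X[...,1]>c[1]); P=X[m]
    print(n,"rib",m.sum(),P.mean(0) if m.any() else 0, az(P.mean(0)) if m.any() else 0)
    o=finder.outline_of("lid_tip",p)
    if o:
        R=o[0]["region"]&(d<.13)&(X[...,2]<.3)&(X[...,2]>.115); P=X[R]; print(o[0]["score"],R.sum())
        for _ in range(8):
            m0=P.mean(0); V=np.linalg.svd(P-m0)[2][2]; V*=np.sign(V[2]); k=abs((P-m0)@V)<.006; P=P[k]
        print("normal",V,"angle",np.arccos(V[2]),"tilt az(open normal)",np.degrees(np.arctan2(V[1],V[0])),m0,len(P), P[P[:,2].argmax()])
    for q in ["lid_hinge","lid_tip"]:
        for o in finder.boxes_of(q,p)[:1]: print(q,o["at"],o["score"])
    if n=="top": print("hinge",[ (on_z(p,a,.12),az(on_z(p,a,.12))) for a in [(246,146),(239,141),(253,144)]])
```

```text
top rib 23 [0.466 0.117 0.075] (np.float64(140.11375119097963), np.float64(0.09612799306938219))
0.7 1432
normal [ 0.673 -0.18   0.717] angle 0.7708672687993778 tilt az(open normal) -14.952149182209519 [0.566 0.046 0.195] 1273 [0.523 0.09  0.243]
lid_hinge [235.5, 160.5] 0.81
lid_tip [240.3, 159.3] 0.73
hinge [(array([0.626, 0.027, 0.12 ]), (np.float64(-17.905387472917905), np.float64(0.09061440350037507))), (array([0.64 , 0.048, 0.12 ]), (np.float64(-4.259469203460996), np.float64(0.10025948430402712))), (array([0.633, 0.007, 0.12 ]), (np.float64(-27.20656545613859), np.float64(0.10420338715585425)))]
side rib 55 [0.467 0.12  0.067] (np.float64(138.4961920190325), np.float64(0.09813411494658086))
0.66 1024
normal [ 0.677 -0.162  0.718] angle 0.7700083873132867 tilt az(open normal) -13.491415787654862 [0.569 0.057 0.194] 893 [0.52  0.053 0.243]
lid_hinge [230.8, 183.9] 0.58
lid_tip [231.0, 180.8] 0.97
```

send_rows([
  {"dx": 0.3,"dy": 0.29,"dz": -0.2,"claw": -1},
  {"dx": 0.3,"dy": 0.29,"dz": -0.2,"claw": -1},
  {"dx": 0.3,"dy": 0.29,"dz": -0.2,"claw": -1},
  {"dx": 0.3,"dy": 0.29,"dz": -0.2,"claw": -1},
  {"dx": 0.3,"dy": 0.29,"dz": -0.2,"claw": -1},
])

```text
schema error: expected keys dx, dy, dz, wx, wy, wz, claw
```

send_rows([
  {"dx": 0.36,"dy": 0.34,"claw": -1},
  {"dx": 0.36,"dy": 0.34,"claw": -1},
  {"dx": 0.36,"dy": 0.34,"claw": -1},
  {"dx": 0.36,"dy": 0.34,"claw": -1},
  {"dx": 0.36,"dy": 0.34,"claw": -1},
])

```text
schema error: expected keys dx, dy, dz, wx, wy, wz, claw
```

send_rows([
  {"dx": 0.3,"dy": 0.29,"dz": -0.2,"wx": 0,"wy": 0,"wz": 0,"claw": -1},
  {"dx": 0.3,"dy": 0.29,"dz": -0.2,"wx": 0,"wy": 0,"wz": 0,"claw": -1},
  {"dx": 0.3,"dy": 0.29,"dz": -0.2,"wx": 0,"wy": 0,"wz": 0,"claw": -1},
  {"dx": 0.3,"dy": 0.29,"dz": -0.2,"wx": 0,"wy": 0,"wz": 0,"claw": -1},
  {"dx": 0.3,"dy": 0.29,"dz": -0.2,"wx": 0,"wy": 0,"wz": 0,"claw": -1},
])

```text
clock: 2.42
tool_pos: [0.2869, 0.4929, 0.3289]
orientation: [[0.952, -0.307, 0.002], [-0.307, -0.952, 0.003], [0.001, -0.004, -1.0]]
force: [-0.1, 0.4, 0.7]
gripper_width: 0.0597
grasp_force: 0.0
```

send_rows([
  {"dx": 0.36,"dy": 0.34,"dz": 0,"wx": 0,"wy": 0,"wz": 0,"claw": -1},
  {"dx": 0.36,"dy": 0.34,"dz": 0,"wx": 0,"wy": 0,"wz": 0,"claw": -1},
  {"dx": 0.36,"dy": 0.34,"dz": 0,"wx": 0,"wy": 0,"wz": 0,"claw": -1},
  {"dx": 0.36,"dy": 0.34,"dz": 0,"wx": 0,"wy": 0,"wz": 0,"claw": -1},
  {"dx": 0.36,"dy": 0.34,"dz": 0,"wx": 0,"wy": 0,"wz": 0,"claw": -1},
])

```text
clock: 2.83
tool_pos: [0.3814, 0.3195, 0.3259]
orientation: [[0.952, -0.306, 0.0], [-0.306, -0.952, 0.001], [0.0, -0.001, -1.0]]
force: [0.7, 0.3, -0.3]
gripper_width: 0.0265
grasp_force: 0.0
```

send_rows([
  {"dx": 0.3,"dy": 0.28,"dz": 0,"wx": 0,"wy": 0,"wz": 0,"claw": -1},
  {"dx": 0.3,"dy": 0.28,"dz": 0,"wx": 0,"wy": 0,"wz": 0,"claw": -1},
  {"dx": 0.3,"dy": 0.28,"dz": 0,"wx": 0,"wy": 0,"wz": 0,"claw": -1},
  {"dx": 0.3,"dy": 0.28,"dz": 0,"wx": 0,"wy": 0,"wz": 0,"claw": -1},
  {"dx": 0.3,"dy": 0.28,"dz": 0,"wx": 0,"wy": 0,"wz": 0,"claw": -1},
])

```text
clock: 3.25
tool_pos: [0.4626, 0.1739, 0.3257]
orientation: [[0.951, -0.31, 0.0], [-0.31, -0.951, -0.001], [0.001, 0.001, -1.0]]
force: [-0.1, 1.1, -0.4]
gripper_width: 0.0009
grasp_force: 0.0
```

send_rows([
  {"dx": 0.24,"dy": 0.22,"dz": 0,"wx": 0,"wy": 0,"wz": 0,"claw": -1},
  {"dx": 0.24,"dy": 0.22,"dz": 0,"wx": 0,"wy": 0,"wz": 0,"claw": -1},
  {"dx": 0.24,"dy": 0.22,"dz": 0,"wx": 0,"wy": 0,"wz": 0,"claw": -1},
  {"dx": 0.24,"dy": 0.22,"dz": 0,"wx": 0,"wy": 0,"wz": 0,"claw": -1},
  {"dx": 0.24,"dy": 0.22,"dz": 0,"wx": 0,"wy": 0,"wz": 0,"claw": -1},
])

```text
clock: 3.67
tool_pos: [0.526, 0.0634, 0.325]
orientation: [[0.951, -0.31, -0.001], [-0.31, -0.951, -0.001], [-0.001, 0.001, -1.0]]
force: [-0.6, 0.1, -0.0]
gripper_width: 0.0006
grasp_force: 0.0
```

send_rows([
  {"dx": 0,"dy": 0,"dz": 0.08,"wx": 0,"wy": 0,"wz": 0,"claw": -1},
  {"dx": 0,"dy": 0,"dz": 0.14,"wx": 0,"wy": 0,"wz": 0,"claw": -1},
  {"dx": 0,"dy": 0,"dz": 0.17,"wx": 0,"wy": 0,"wz": 0,"claw": -1},
  {"dx": 0,"dy": 0,"dz": 0.2,"wx": 0,"wy": 0,"wz": 0,"claw": -1},
  {"dx": 0,"dy": 0,"dz": 0.2,"wx": 0,"wy": 0,"wz": 0,"claw": -1},
])

```text
clock: 4.08
tool_pos: [0.5238, 0.0662, 0.2434]
orientation: [[0.952, -0.305, -0.003], [-0.305, -0.952, -0.001], [-0.003, 0.002, -1.0]]
force: [-0.0, 0.3, 0.5]
gripper_width: 0.0008
grasp_force: 0.0
```

send_rows([
  {"dx": -0.02,"dy": 0,"dz": 0.03,"wx": 0,"wy": 0,"wz": 0,"claw": -1},
  {"dx": -0.04,"dy": 0,"dz": 0.065,"wx": 0,"wy": 0,"wz": 0,"claw": -1},
  {"dx": -0.06,"dy": 0,"dz": 0.1,"wx": 0,"wy": 0,"wz": 0,"claw": -1},
  {"dx": -0.075,"dy": 0,"dz": 0.14,"wx": 0,"wy": 0,"wz": 0,"claw": -1},
  {"dx": -0.085,"dy": 0,"dz": 0.17,"wx": 0,"wy": 0,"wz": 0,"claw": -1},
])

```text
clock: 4.5
tool_pos: [0.4925, 0.0769, 0.1777]
orientation: [[0.952, -0.305, 0.001], [-0.305, -0.952, 0.001], [0.001, -0.001, -1.0]]
force: [0.8, -0.7, 1.0]
gripper_width: 0.0004
grasp_force: 0.5
```

send_rows([
  {"dx": 0,"dy": 0,"dz": 0.025,"wx": 0,"wy": 0,"wz": 0,"claw": -1},
  {"dx": 0,"dy": 0,"dz": 0.05,"wx": 0,"wy": 0,"wz": 0,"claw": -1},
  {"dx": 0,"dy": 0,"dz": 0.07,"wx": 0,"wy": 0,"wz": 0,"claw": -1},
  {"dx": 0,"dy": 0,"dz": 0.085,"wx": 0,"wy": 0,"wz": 0,"claw": -1},
  {"dx": 0,"dy": 0,"dz": 0.09,"wx": 0,"wy": 0,"wz": 0,"claw": -1},
])

```text
clock: 4.92
tool_pos: [0.493, 0.076, 0.141]
orientation: [[0.952, -0.306, -0.001], [-0.306, -0.952, -0.0], [-0.0, 0.001, -1.0]]
force: [-6.9, 2.4, 16.5]
gripper_width: 0.0004
grasp_force: 8.6
```

Run:
```python
from h import *
p=vision.camera("side"); o=telemetry.get_obs(); print(o["tool_pos"],o["force"])
s=cv2.resize(p["img"][130:290,160:360],None,fx=3.5,fy=3.5,interpolation=cv2.INTER_CUBIC)
cv2.imwrite("pics/d.png",cv2.cvtColor(s,cv2.COLOR_RGB2BGR))
```

```text
[0.49293843 0.07598413 0.14137879] [0.48302926 0.1290296  1.25078197]
```

View pics/d.png

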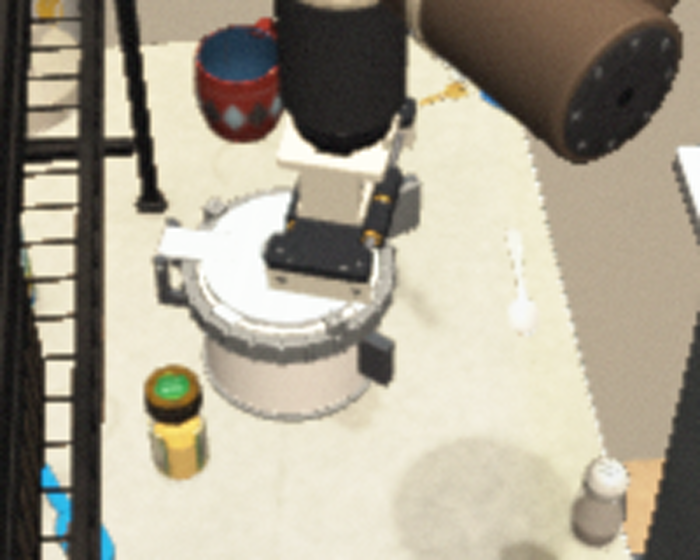

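The lid lies flat on the rim, and a force spike of about 16 N shows it hit. I'll press a little more to be sure, then rise and go to the lever.

send_rows([
  {"dx": 0,"dy": 0,"dz": 0.005,"wx": 0,"wy": 0,"wz": 0,"claw": -1},
  {"dx": 0,"dy": 0,"dz": 0.008,"wx": 0,"wy": 0,"wz": 0,"claw": -1},
  {"dx": 0,"dy": 0,"dz": 0.008,"wx": 0,"wy": 0,"wz": 0,"claw": -1},
  {"dx": 0,"dy": 0,"dz": 0.008,"wx": 0,"wy": 0,"wz": 0,"claw": -1},
])

```text
clock: 5.3
tool_pos: [0.4933, 0.076, 0.1409]
orientation: [[0.952, -0.305, 0.001], [-0.305, -0.952, 0.0], [0.001, -0.001, -1.0]]
force: [-12.5, 0.8, 23.9]
gripper_width: 0.0004
grasp_force: 12.2
```

send_rows([
  {"dx": 0,"dy": 0,"dz": -0.1,"wx": 0,"wy": 0,"wz": 0,"claw": -1},
  {"dx": 0,"dy": 0,"dz": -0.2,"wx": 0,"wy": 0,"wz": 0,"claw": -1},
  {"dx": -0.066,"dy": 0.2,"dz": -0.2,"wx": 0,"wy": 0,"wz": -0.49,"claw": 0.15},
  {"dx": -0.066,"dy": 0.2,"dz": -0.2,"wx": 0,"wy": 0,"wz": -0.49,"claw": 0.15},
  {"dx": -0.066,"dy": 0.2,"dz": -0.2,"wx": 0,"wy": 0,"wz": -0.49,"claw": 0.15},
])

```text
clock: 5.72
tool_pos: [0.4396, 0.0046, 0.2189]
orientation: [[0.998, 0.068, -0.0], [0.068, -0.998, 0.001], [-0.0, -0.001, -1.0]]
force: [-2.0, -0.1, -2.0]
gripper_width: 0.0151
grasp_force: 0.0
```

send_rows([
  {"dx": 0,"dy": 0,"dz": 0,"wx": 0,"wy": 0,"wz": -0.25,"claw": 0.15},
  {"dx": 0,"dy": 0,"dz": 0,"wx": 0,"wy": 0,"wz": -0.25,"claw": 0.15},
  {"dx": 0,"dy": 0,"dz": 0,"wx": 0,"wy": 0,"wz": -0.25,"claw": 0.15},
  {"dx": 0,"dy": 0,"dz": 0,"wx": 0,"wy": 0,"wz": -0.25,"claw": 0.15},
  {"dx": 0,"dy": 0,"dz": 0,"wx": 0,"wy": 0,"wz": -0.25,"claw": 0.15},
])

```text
clock: 6.13
tool_pos: [0.4435, 0.0078, 0.2186]
orientation: [[0.899, 0.439, 0.0], [0.439, -0.899, 0.0], [0.0, 0.0, -1.0]]
force: [0.4, -0.0, -1.4]
gripper_width: 0.0469
grasp_force: 0.0
```

Run:
```python
from h import *
np.set_printoptions(precision=3,suppress=True)
p=vision.camera("wrist"); o=telemetry.get_obs(); print(o["tool_pos"],o["orientation"],o["joint_positions"],o["gripper_width"])
X=cloud(p); T=o["tool_pos"]
m=(abs(X[...,2]-.143)<.007)&(np.hypot(X[...,0]-.443,X[...,1]-.007)<.05); P=X[m]
print(m.sum(), P.mean(0) if m.any() else 0)
if m.any():
    C,s,a=cv2.minAreaRect(P[:,:2].astype(np.float32)*1000); print(C,s,a)
for q in ["lever","lid_tip"]:
    for d in finder.spot_point(q,p)[:1]: print(q,d["score"],d["at"],world(p,d["at"]))
s=cv2.resize(p["img"],None,fx=1.5,fy=1.5); cv2.imwrite("pics/e.png",cv2.cvtColor(s,cv2.COLOR_RGB2BGR))
```

```text
[0.443 0.008 0.218] [[ 0.899  0.438  0.   ]
 [ 0.438 -0.899  0.   ]
 [ 0.     0.    -1.   ]] [ 0.465 -0.011 -0.513  0.    -1.069  1.559] 0.04897259138991814
1343 [0.444 0.007 0.142]
(442.5973205566406, 6.917013168334961) (40.82710647583008, 15.4739351272583) 26.39580726623535
lever 0.67 [254.9, 202.1] [0.451 0.011 0.144]
lid_tip 0.58 [187.3, 130.9] [0.469 0.072 0.12 ]
```

View pics/e.png

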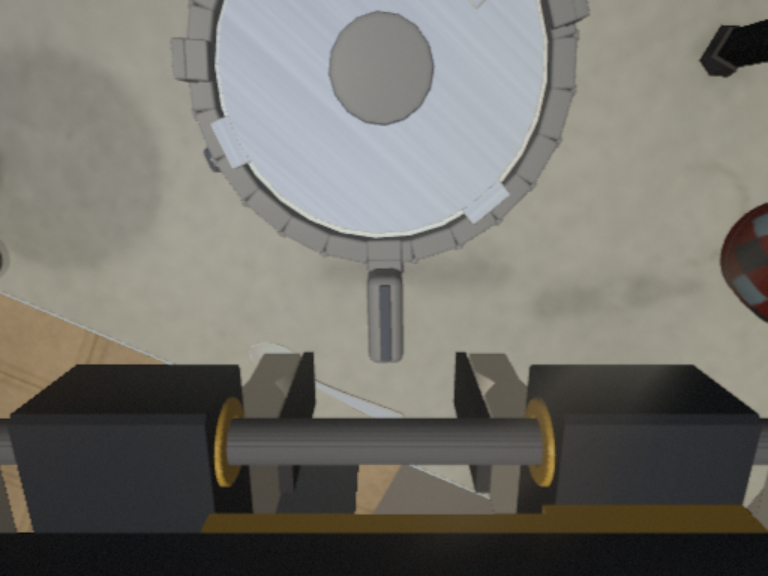

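The wrist view shows the lid seated and the lever centred between the fingers at (386,315). The measured lever centre is (0.4426, 0.0069) at azimuth 206.4°. I'll go down and grip it lightly.

send_rows([
  {"dx": 0,"dy": 0.002,"dz": 0.1,"wx": 0,"wy": 0,"wz": 0,"claw": 0.15},
  {"dx": 0,"dy": 0.002,"dz": 0.2,"wx": 0,"wy": 0,"wz": 0,"claw": 0.15},
  {"dx": 0,"dy": 0.002,"dz": 0.24,"wx": 0,"wy": 0,"wz": 0,"claw": 0.15},
  {"dx": 0,"dy": 0.002,"dz": 0.24,"wx": 0,"wy": 0,"wz": 0,"claw": 0.15},
], force=8)

```text
clock: 6.62
tool_pos: [0.441, 0.0061, 0.1188]
orientation: [[0.899, 0.439, -0.007], [0.439, -0.899, -0.003], [-0.007, -0.001, -1.0]]
force: [-0.8, -0.2, 0.6]
gripper_width: 0.0501
grasp_force: 0.0
```

send_rows([
  {"dx": 0,"dy": 0,"dz": 0,"wx": 0,"wy": 0,"wz": 0,"claw": -0.75},
  {"dx": 0,"dy": 0,"dz": 0,"wx": 0,"wy": 0,"wz": 0,"claw": -0.75},
  {"dx": 0,"dy": 0,"dz": 0,"wx": 0,"wy": 0,"wz": 0,"claw": -0.75},
  {"dx": 0,"dy": 0,"dz": 0,"wx": 0,"wy": 0,"wz": 0,"claw": -0.75},
  {"dx": 0,"dy": 0,"dz": 0,"wx": 0,"wy": 0,"wz": 0,"claw": -0.75},
], force=8)

```text
clock: 7.03
tool_pos: [0.4442, 0.0074, 0.1234]
orientation: [[0.897, 0.441, 0.002], [0.441, -0.897, 0.001], [0.002, 0.0, -1.0]]
force: [0.2, 0.1, -0.5]
gripper_width: 0.0228
grasp_force: 0.0
```

```bash
cat > arc.py <<'E'
from h import *
import sys
# arc from current pose: rows with lever azimuth steps; radial dist kept
o=telemetry.get_obs(); c=np.array([.538,.0545]); T=o["tool_pos"]; R=o["orientation"]
v=T[:2]-c; r=np.hypot(*v); a0=np.degrees(np.arctan2(v[1],v[0]))%360; yaw=np.degrees(np.arctan2(R[1,0],R[0,0]))+180
print("r",r,"az",a0,"tool",yaw,"w",o["gripper_width"],"F",np.round(o["force"],1),o["clock"])
end=float(sys.argv[1]); n=int(sys.argv[2])
for k in range(1,n+1):
    a=np.radians(yaw+(end-yaw)*k/n); t=c+.107*np.array([np.cos(a),np.sin(a)])
    d=R.T@np.r_[t-T[:2],0]
    print(k,np.degrees(a).round(1),"dx %.3f dy %.3f wz %.3f"%(d[0]/.4,d[1]/.4,-(np.degrees(a)-yaw)/90))
E
python3 arc.py 138 15
```

```text
r 0.10495905617553113 az 206.68261278984622 tool 206.17339464801188 w 0.022784745228120393 F [ 0.2  0.1 -0.5] 7.0333
1 201.6 dx -0.004 dy -0.024 wz 0.050
2 197.1 dx -0.002 dy -0.045 wz 0.101
3 192.5 dx 0.002 dy -0.065 wz 0.151
4 188.0 dx 0.008 dy -0.086 wz 0.202
5 183.4 dx 0.016 dy -0.106 wz 0.252
6 178.9 dx 0.025 dy -0.125 wz 0.303
7 174.4 dx 0.035 dy -0.143 wz 0.353
8 169.8 dx 0.047 dy -0.161 wz 0.404
9 165.3 dx 0.060 dy -0.177 wz 0.454
10 160.7 dx 0.075 dy -0.193 wz 0.505
11 156.2 dx 0.090 dy -0.207 wz 0.555
12 151.6 dx 0.107 dy -0.220 wz 0.606
13 147.1 dx 0.125 dy -0.232 wz 0.656
14 142.5 dx 0.144 dy -0.242 wz 0.707
15 138.0 dx 0.163 dy -0.251 wz 0.757
```

send_rows([
  {"dx": 0,"dy": 0,"dz": 0,"wx": 0,"wy": 0,"wz": 0,"claw": -0.75},
  {"dx": 0,"dy": 0,"dz": 0,"wx": 0,"wy": 0,"wz": 0,"claw": -0.75},
  {"dx": 0,"dy": 0,"dz": 0,"wx": 0,"wy": 0,"wz": 0,"claw": -0.75},
], force=8)

```text
clock: 7.28
tool_pos: [0.444, 0.0073, 0.1231]
orientation: [[0.897, 0.442, 0.001], [0.442, -0.897, 0.0], [0.001, 0.0, -1.0]]
force: [-3.1, 1.3, 6.8]
gripper_width: 0.0164
grasp_force: 8.0
```

send_rows([
  {"dx": 0,"dy": -0.022,"dz": 0,"wx": 0,"wy": 0,"wz": 0.05,"claw": -0.75},
  {"dx": 0.001,"dy": -0.043,"dz": 0,"wx": 0,"wy": 0,"wz": 0.1,"claw": -0.75},
  {"dx": 0.005,"dy": -0.063,"dz": 0,"wx": 0,"wy": 0,"wz": 0.15,"claw": -0.75},
  {"dx": 0.01,"dy": -0.083,"dz": 0,"wx": 0,"wy": 0,"wz": 0.2,"claw": -0.75},
  {"dx": 0.018,"dy": -0.103,"dz": 0,"wx": 0,"wy": 0,"wz": 0.25,"claw": -0.75},
], force=8)

```text
clock: 7.7
tool_pos: [0.4327, 0.0474, 0.1231]
orientation: [[0.998, 0.061, 0.002], [0.061, -0.998, -0.0], [0.002, 0.0, -1.0]]
force: [3.3, -4.8, 1.6]
gripper_width: 0.0163
grasp_force: 8.0
```

```bash
python3 arc.py 141 9
```

```text
r 0.10551922227331995 az 183.84635769130793 tool 183.48989607023603 w 0.016343657277635704 F [ 3.3 -4.8  1.6] 7.7
1 178.8 dx -0.003 dy -0.024 wz 0.052
2 174.0 dx -0.000 dy -0.046 wz 0.105
3 169.3 dx 0.004 dy -0.067 wz 0.157
4 164.6 dx 0.011 dy -0.088 wz 0.210
5 159.9 dx 0.019 dy -0.109 wz 0.262
6 155.2 dx 0.028 dy -0.129 wz 0.315
7 150.4 dx 0.040 dy -0.148 wz 0.367
8 145.7 dx 0.052 dy -0.165 wz 0.420
9 141.0 dx 0.067 dy -0.182 wz 0.472
```

Works well: the grip is firm and the forces are low.

send_rows([
  {"dx": 0,"dy": -0.022,"dz": 0,"wx": 0,"wy": 0,"wz": 0.052,"claw": -0.75},
  {"dx": 0.001,"dy": -0.045,"dz": 0,"wx": 0,"wy": 0,"wz": 0.105,"claw": -0.75},
  {"dx": 0.005,"dy": -0.066,"dz": 0,"wx": 0,"wy": 0,"wz": 0.157,"claw": -0.75},
  {"dx": 0.011,"dy": -0.087,"dz": 0,"wx": 0,"wy": 0,"wz": 0.21,"claw": -0.75},
  {"dx": 0.02,"dy": -0.108,"dz": 0,"wx": 0,"wy": 0,"wz": 0.262,"claw": -0.75},
])

```text
clock: 8.12
tool_pos: [0.4384, 0.091, 0.1231]
orientation: [[0.939, -0.343, 0.003], [-0.343, -0.939, -0.001], [0.003, -0.0, -1.0]]
force: [6.8, -6.1, 0.5]
gripper_width: 0.0158
grasp_force: 8.0
```

```bash
python3 arc.py 138 5
```

```text
r 0.10603277775184425 az 159.86202927331627 tool 159.92618737498813 w 0.015769695408916803 F [ 6.8 -6.1  0.5] 8.1167
1 155.5 dx -0.002 dy -0.020 wz 0.049
2 151.2 dx 0.001 dy -0.040 wz 0.097
3 146.8 dx 0.005 dy -0.061 wz 0.146
4 142.4 dx 0.010 dy -0.080 wz 0.195
5 138.0 dx 0.017 dy -0.100 wz 0.244
```

send_rows([
  {"dx": 0,"dy": -0.02,"dz": 0,"wx": 0,"wy": 0,"wz": 0.05,"claw": -0.75},
  {"dx": 0.001,"dy": -0.04,"dz": 0,"wx": 0,"wy": 0,"wz": 0.1,"claw": -0.75},
  {"dx": 0.005,"dy": -0.06,"dz": 0,"wx": 0,"wy": 0,"wz": 0.147,"claw": -0.75},
  {"dx": 0.01,"dy": -0.08,"dz": 0,"wx": 0,"wy": 0,"wz": 0.195,"claw": -0.75},
  {"dx": 0.017,"dy": -0.099,"dz": 0,"wx": 0,"wy": 0,"wz": 0.243,"claw": -0.75},
])

```text
clock: 8.53
tool_pos: [0.4582, 0.1251, 0.1231]
orientation: [[0.744, -0.668, 0.002], [-0.668, -0.744, -0.002], [0.003, 0.0, -1.0]]
force: [6.3, -10.0, 3.7]
gripper_width: 0.0158
grasp_force: 8.0
```

send_rows([
  {"dx": 0,"dy": 0,"dz": 0,"wx": 0,"wy": 0,"wz": 0,"claw": -0.75},
  {"dx": 0,"dy": 0,"dz": 0,"wx": 0,"wy": 0,"wz": 0,"claw": -0.75},
  {"dx": 0,"dy": 0,"dz": 0,"wx": 0,"wy": 0,"wz": 0,"claw": -0.75},
])

```text
clock: 8.78
tool_pos: [0.4589, 0.1259, 0.1232]
orientation: [[0.746, -0.666, 0.003], [-0.666, -0.746, 0.0], [0.002, -0.002, -1.0]]
force: [8.3, -4.3, 0.6]
gripper_width: 0.0161
grasp_force: 8.0
```

send_rows([
  {"dx": 0,"dy": 0,"dz": 0,"wx": 0,"wy": 0,"wz": 0,"claw": 0.15},
  {"dx": 0,"dy": 0,"dz": 0,"wx": 0,"wy": 0,"wz": 0,"claw": 0.15},
  {"dx": 0,"dy": 0,"dz": 0,"wx": 0,"wy": 0,"wz": 0,"claw": 0.15},
  {"dx": 0,"dy": 0,"dz": 0,"wx": 0,"wy": 0,"wz": 0,"claw": 0.15},
  {"dx": 0,"dy": 0,"dz": 0,"wx": 0,"wy": 0,"wz": 0,"claw": 0.15},
])

```text
clock: 9.2
tool_pos: [0.4568, 0.1258, 0.1223]
orientation: [[0.746, -0.666, -0.0], [-0.666, -0.746, -0.0], [-0.0, 0.0, -1.0]]
force: [0.6, 1.4, -0.3]
gripper_width: 0.0435
grasp_force: 0.0
```

send_rows([
  {"dx": 0,"dy": 0,"dz": -0.1,"wx": 0,"wy": 0,"wz": 0,"claw": 0.15},
  {"dx": 0,"dy": 0,"dz": -0.2,"wx": 0,"wy": 0,"wz": 0,"claw": 0.15},
  {"dx": -0.2,"dy": 0,"dz": -0.3,"wx": 0,"wy": 0,"wz": 0,"claw": 0.15},
  {"dx": -0.2,"dy": 0,"dz": -0.3,"wx": 0,"wy": 0,"wz": 0,"claw": 0.15},
  {"dx": -0.2,"dy": 0,"dz": -0.3,"wx": 0,"wy": 0,"wz": 0,"claw": 0.15},
])

```text
clock: 9.62
tool_pos: [0.3961, 0.1817, 0.246]
orientation: [[0.747, -0.665, 0.004], [-0.665, -0.747, 0.005], [-0.0, -0.006, -1.0]]
force: [0.2, 1.0, 0.4]
gripper_width: 0.0504
grasp_force: 0.0
```

Run:
```python
from h import *
np.set_printoptions(precision=3,suppress=True)
p=vision.camera("wrist"); o=telemetry.get_obs(); print(o["tool_pos"],o["force"],o["clock"])
X=cloud(p); c=np.array([.538,.0545])
d=np.hypot(X[...,0]-c[0],X[...,1]-c[1])
m=(abs(X[...,2]-.143)<.007)&(d<.14)&(d>.08); P=X[m]
C,s,a=cv2.minAreaRect(P[:,:2].astype(np.float32)*1000); print("lever",P.mean(0),C,s,a)
C=np.array(C)/1000; print("lever az",np.degrees(np.arctan2(C[1]-c[1],C[0]-c[0])))
m=(abs(X[...,2]-.110)<.004)&(d<.1)&(d>.078); P=X[m]
from scipy.optimize import least_squares
print("collar",least_squares(lambda a:np.hypot(P[:,0]-a[0],P[:,1]-a[1])-a[2],[.538,.055,.085],loss="soft_l1",f_scale=.003).x)
m=(X[...,2]>.02)&(X[...,2]<.085)&(d>.088)&(d<.112)&(X[...,0]<c[0])&(X[...,1]>c[1]); P=X[m]
print("rib",m.sum()); 
if m.sum(): az=np.degrees(np.arctan2(P[:,1]-c[1],P[:,0]-c[0])); print(np.percentile(az,[2,50,98]))
for n in ["top","side"]:
    q=vision.camera(n)
    L=finder.outline_of("lid_tip",q)
    if n=="side":
        Y=cloud(q); P=Y[L[0]["region"]]; P=P[abs(P[:,2]-.122)<.02]; m0=P.mean(0); V=np.linalg.svd(P-m0)[2][2]; print("lid normal",V,m0)
s=cv2.resize(p["img"],None,fx=1.5,fy=1.5); cv2.imwrite("pics/f.png",cv2.cvtColor(s,cv2.COLOR_RGB2BGR))
s=cv2.resize(q["img"][130:290,160:360],None,fx=3.5,fy=3.5,interpolation=cv2.INTER_CUBIC)
cv2.imwrite("pics/g.png",cv2.cvtColor(s,cv2.COLOR_RGB2BGR))
```

```text
[0.396 0.181 0.245] [0.072 0.806 0.015] 9.6667
lever [0.459 0.125 0.143] (458.2020263671875, 125.5473861694336) (15.78819465637207, 41.735130310058594) 47.694217681884766
lever az 138.3200256110372
collar [0.538 0.054 0.084]
rib 0
lid normal [0.003 0.011 1.   ] [0.545 0.058 0.123]
```

View pics/f.png

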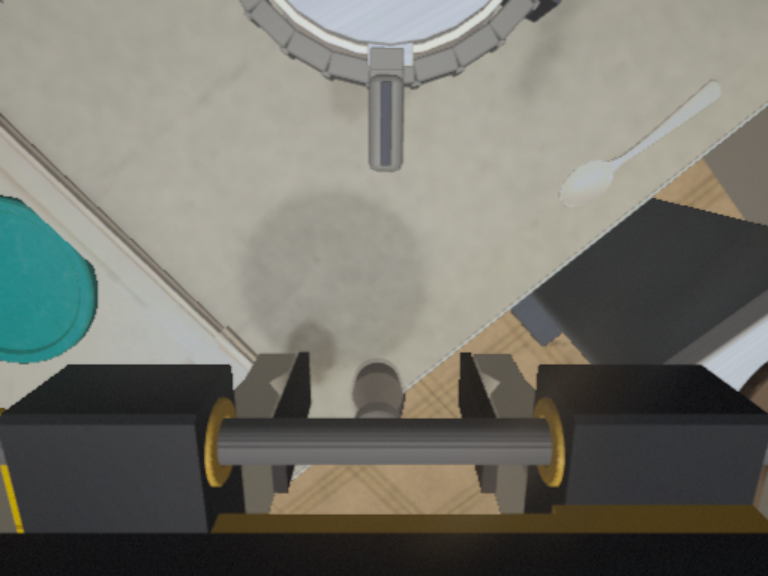

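View pics/g.png

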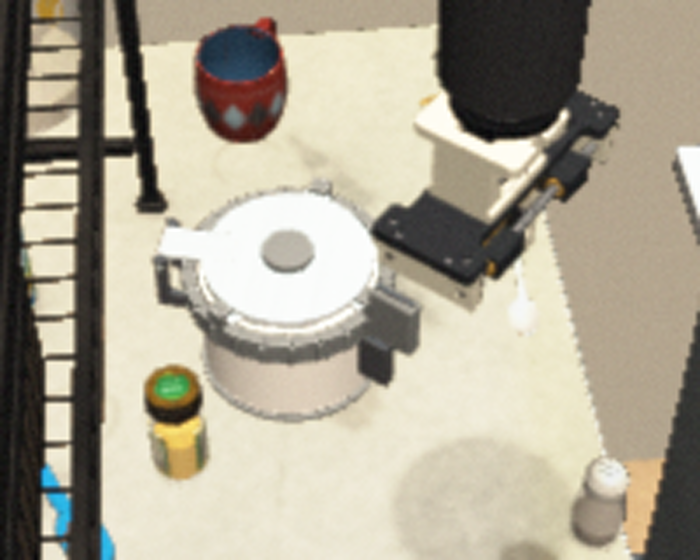

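The lid is flat (normal vertical to 0.6°) and the lever stands above the broad rib, hiding it in the wrist view. I'll do one numeric cross-check against the open-mark ribs, now uncovered, and the locked rib.

Run:
```python
from h import *
c=np.array([.538,.0542])
for n in ["wrist","top","side"]:
    p=vision.camera(n); X=cloud(p); V=X[...,:2]-c; d=np.hypot(V[...,0],V[...,1]); az=np.degrees(np.arctan2(V[...,1],V[...,0]))%360
    for nm,lo,hi in [("open",190,225),("locked",120,158)]:
        m=(X[...,2]>.02)&(X[...,2]<.082)&(d>.089)&(d<.106)&(az>lo)&(az<hi)
        if m.sum()>3: print(n,nm,m.sum(),np.percentile(az[m],[3,50,97]).round(1), d[m].mean().round(3))
    for o in finder.spot_point("open_mark",p)[:1]+finder.spot_point("locked_mark",p)[:1]:
        w=on_z(p,o["at"],.077)[:2]-c; print(n,round(o["score"],2),np.degrees(np.arctan2(w[1],w[0]))%360,np.hypot(*w))
```

```text
wrist open 197 [202.1 202.4 203.8] 0.099
top open 17 [202.4 204.6 212.7] 0.096
top locked 9 [141.8 142.5 142.9] 0.095
top 0.88 209.47783703428902 0.10129106097320488
top 0.8 137.03993323866175 0.10604510293191845
side locked 64 [134.5 136.2 142.5] 0.098
side 0.89 206.9777778713174 0.10748306178905875
side 0.85 146.24934809983648 0.10806990377838825
```

The edges of the locked rib run from 134.5° to 142.7°, so its middle is at about 138.5°. The lever is at about 138.3°, well within tolerance.

```bash
python3 -c "
from plant import arm
print(arm.sign_off())"
```

```text
the job is handed in; nothing more can be done
None
```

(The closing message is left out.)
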